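# Load the specimen scanner and start it

## Task

Start the scan of the specimen: with the fingertips, push the open red-fronted drawer of the low white scanner fully shut without slamming it, then lightly press the green key on the white control pad well down, let it spring back and move clear. Do not grasp or lift anything, keep the specimen standing in the drawer, and leave the other three keys and the loose things on the bench alone.

Things in the scene. Friction and masses are not known exactly. Their poses are not given: they have to be found in the camera images.
- scanner: low white box with a red stripe and a round black-rimmed window on top, 220 deep x 180 wide x 73 mm high, fixed. Origin on the bench under the middle of its front face; its +x axis points from the front into the box (the direction in which the drawer shuts), y along the front, z up. Stands left or right of the control pad
- drawer (a joint): slide of the scanner's drawer: how far it stands open, 0 (fully shut) to 0.10 m. Slides stiffly (about 1.5 N of friction), stays where it is left, has a firm stop at 0. The drawer starts 68 to 100 mm open and then carries the specimen
- drawer_front (a point): middle of the outer face of the drawer's red front plate, which is 12 mm thick, 130 mm wide and 44 mm high (it spans 8 to 52 mm above the bench, this point being 30 mm above the bench). Its x axis is the scanner's x; pushing the plate along +x shuts the drawer. Shut, this face stands 12 mm in front of the scanner's front face
- tray (a point): middle of the drawer's trough, on the drawer's aluminium floor 14 mm above the bench, 74.5 mm behind the outer face of the red front; the trough runs 125 mm along the drawer between two 6 mm high black rails 34 mm apart, closed by the red front and a rear ledge
- specimen: black resin specimen puck with steel in its top, a cylinder 30 mm across and 22 mm tall standing loose in the drawer's trough; origin at the centre of its underside; it rides in with the drawer and must stay upright in the trough
- pad: white control pad, 80 deep x 220 wide x 24 mm high, fixed to the bench; origin under its centre, y along its row of four keys, which stand 50 mm apart in any order
- key_green (a joint): sprung round key with a green cap, 28 mm across, standing 10 mm proud of a 44 mm black collar on the control pad. Joint value: how far it is pressed down, 0 (up) to 0.006 m (bottom of travel); it starts moving at about 1.5 N, bottoms at about 5 N and springs back when let go. The key to press; down at 4 mm or more counts as pressed
- key_green_top (a point): centre of the top face of the green key's cap, 46 mm above the bench when up; goes down with the key
- key_yellow (a joint): sprung round key with a yellow cap, 28 mm across, standing 10 mm proud of a 44 mm black collar on the control pad. Joint value: how far it is pressed down, 0 (up) to 0.006 m (bottom of travel); it starts moving at about 1.5 N, bottoms at about 5 N and springs back when let go. Leave alone
- key_blue (a joint): sprung round key with a blue cap, 28 mm across, standing 10 mm proud of a 44 mm black collar on the control pad. Joint value: how far it is pressed down, 0 (up) to 0.006 m (bottom of travel); it starts moving at about 1.5 N, bottoms at about 5 N and springs back when let go. Leave alone
- key_red (a joint): sprung round key with a red cap, 28 mm across, standing 10 mm proud of a 44 mm black collar on the control pad. Joint value: how far it is pressed down, 0 (up) to 0.006 m (bottom of travel); it starts moving at about 1.5 N, bottoms at about 5 N and springs back when let go. Leave alone
- key_yellow_top (a point): centre of the top face of the yellow key's cap, 46 mm above the bench when up
- key_blue_top (a point): centre of the top face of the blue key's cap, 46 mm above the bench when up
- key_red_top (a point): centre of the top face of the red key's cap, 46 mm above the bench when up
- puck_a: black resin specimen puck with copper in its top, a cylinder 30 mm across and 22 mm tall standing loose on the bench; origin at the centre of its underside. A bystander beside the drawer
- puck_b: blue resin specimen puck with steel in its top, a cylinder 30 mm across and 22 mm tall standing loose on the bench; origin at the centre of its underside. A bystander in front of the pad
- puck_c: black resin specimen puck with brass in its top, a cylinder 30 mm across and 22 mm tall standing loose on the bench; origin at the centre of its underside. A bystander in front of the pad
- jar: closed small white-capped jar with an amber band round its middle, 50 mm across and 55 mm tall, loose; origin at the centre of its underside. A bystander
- bottle: white bottle with a blue cap, 60 mm across and 160 mm tall, loose; origin at the centre of its underside. A bystander
- slidebox: yellow slide box 90 x 35 x 30 mm, loose; origin at the centre of its underside. A bystander
- key_green_base: black collar of the green key with the cap it carries; origin on the pad's top under the key's centre

How it is judged:
On the way, in this order (a step that is already met when the one before it is completed fails the run):
1. the drawer is pushed fully shut (value of joint drawer below 0.004 m), for 0.2 s.
2. the green key is pressed down 4 mm or more (value of joint key_green above 0.004 m), for 0.05 s.
At the end, for the whole second after the job is handed in: The drawer is within 4 mm of fully shut with the specimen upright in the drawer's trough, on its floor (within 6 mm) and at rest; all four keys are up (within 1.5 mm); every bystander is within 10 mm of its start (value of joint drawer below 0.004 m and value of joint each of key_green, key_yellow, key_blue, key_red below 0.0015 m and x of specimen in the frame of tray between -0.055 and 0.055 m and y of specimen in the frame of tray between -0.008 and 0.008 m and z of specimen in the frame of tray below 0.006 m and angle between specimen's own z axis and vertical below 0.15 rad and linear speed of specimen below 0.02 m/s and distance of each of puck_a, puck_b, puck_c, jar, bottle, slidebox from where it was at the start of the episode below 0.01 m); the robot touches nothing.
It fails at once if the drawer is slammed (shuts faster than 0.4 m/s) (velocity of joint drawer below -0.4 m/s).
It fails at once if the green key is pressed with more than 25 N (contact force between anything else and key_green_base above 25 N).
It fails at once if another key is pressed more than 2.5 mm, or the green key before the drawer is shut ((value of joint key_green above 0.003 m and value of joint drawer above 0.006 m) or value of joint any of key_yellow, key_blue, key_red above 0.0025 m).
It fails at once if the specimen is unseated, tipped or lifted (not (x of specimen in the frame of tray between -0.055 and 0.055 m and y of specimen in the frame of tray between -0.008 and 0.008 m and z of specimen in the frame of tray below 0.006 m) or angle between specimen's own z axis and vertical above 0.3 rad).
It fails at once if a bystander is moved, lifted or knocked over (distance of any of puck_a, puck_b, puck_c, jar, bottle, slidebox from where it was at the start of the episode above 0.01 m or angle between any of puck_a, puck_b, puck_c, jar, bottle, slidebox's own z axis and vertical above 0.3 rad).
It also fails if it takes over 45 s, if anything falls off the work surface, if the arm or the gripper's body presses on something with over 40 N, if the wrist force passes 120 N, or if a joint passes its speed limit or range.

## Robot

A 7-joint arm with a two-finger parallel gripper is mounted at the origin on the work surface. World frame = base frame: x ahead of the robot, y to its left, z up, the work surface at z = 0. Lengths are in m, angles in rad, forces in N, time in s.
With the tool pointing down it reaches from about 0.425 to 0.925 m from the base axis. Payload 6.8 kg.
Tool frame: the origin (TCP) lies at the very end of the fingers, on their centre line; the grasp point (between the pads) lies 19 mm behind it (r.grip_point_offset is the distance from the TCP to the grasp point, in m); z points along the fingers, y is the line along which they close (so a half turn about z gives the same grasp; the last joint's range is limited). The gripper opens to 85 mm and grips with 20 to 120 N. Pads are 22 mm wide; open, the fingers measure 114 mm over their backs; the gripper's body (76 mm by 85 mm) begins 54 mm behind the grasp point. The pads swing forward as they close: fully open they stand 13 mm farther back than shut.
Start: joints at [-1.28, 0.477, 0.022, 1.555, -0.011, 1.109, -0.083], TCP at [0.262, 0.622, 0.21] pointing down, gripper open.
Joint ranges: [-2.96, 2.96], [-0.34, 2.1], [-1.41, 1.46], [0.24, 2.44], [-1.37, 4.51], [0.17, 1.92], [-2.96, 2.96]. Speed limits (rad/s): [2.39, 2.39, 3.14, 3.14, 3.14, 3.14, 3.14].

## Interface

Orientations are given as a rotation vector (axis times angle).
In Python, from bench import status, eyes, r gives the robot as it stands.
- The arm moves only by the shell command python3 -m crank 'ROWS' [OPENING] [FORCE]. ROWS is JSON, a list of rows, each a list of 6 numbers: the shift along the tool's x, y, z normalised to -1 to 1, where 1 is 0.02 m, then the turn, a rotation vector about the tool's x, y, z normalised to -1 to 1, where 1 is 45 degrees. A call has 1 to 12 rows; each row shifts and turns the commanded pose from where the row before left it, along the tool's axes as they then stand; what a row does not reach is not made up. A row lasts 1/10 s, in which the tool goes at most 50 mm and 8.59 degrees, less where a joint would pass 70% of its speed; a pose out of reach is approached as far as the arm can. A call with a number of a shift or a turn outside -1 to 1 is refused whole. A call with a gripper value outside its range is refused whole. OPENING is the opening, from 0 (shut) to 1 (fully open), set as the call begins (- or left out, the last holds). The fingers move at their own pace and stop on an object; FORCE is the grip in N (left out, the last holds). Time passes only in rows, so rows that do not move let the fingers close. It gives the time, the measured TCP pose, the force, the opening and the grip force at its end, in the units of the state.
- status.get_obs(): the state, without advancing time (a new reading comes with each control period).
- eyes.grab_frame(name): name is "scene" or "side" or "wrist"; returns a dict with "image" (420x560x3 uint8, red, green, blue), "depth" (420x560 float32, m along the optical axis (not along the pixel's ray), 0 where there is no reading), "fovy" (degrees; the focal length in pixels is half the picture's height over the tangent of half this angle, whatever the lens; pixels are square), "cx", "cy" (the principal point, pixels), "k1" (the pictures are not rectified: a ray, as slopes to the right and down, at radius r is drawn at 1 + k1 r^2 times it, then the intrinsics apply), "world_to_cam" (4x4, takes a point from world to camera coordinates). Camera axes: x right, y up, looking along -z (the intrinsics and any distortion apply to the point x, -y, -z); pixel columns grow to the right and rows downward; lengths in m; the calibration is good to about 2 mm. A picture is of the moment at which its call begins.
- r.hand_in(): hands the job in; it is judged then, once.
The state is a dict: "clock": time; "joints": joint angles; "qvel": joint speeds; "tau": joint torques, N m; "tcp_pos": TCP position; "orientation": TCP orientation; "contact_force": force on the tool from outside, world axes, zero at the start; "moment": the same for the moment, N m; "grip_width": finger opening in m; "gripper_force": force on a finger pad.
Only numpy, scipy, OpenCV 4.12 (cv2) and the standard library are available. Lean on these libraries where they do the work, as an engineer would, in place of code of your own. Each camera call takes 0.05 s, during which the arm holds its last target. There are 200 camera calls.

## Working session

There is one attempt and no reset: what is moved stays moved. The work goes in short steps, Python scripts to look and compute and a shell command to move; the robot and the scene stay as the last step left them, time stands still between calls to the robot, and variables do not carry over. Pictures are saved under pics/ and viewed, at most 10 in all, crops included, and the job is handed in when it is done.

```bash
ls; mkdir -p pics; cat > h.py <<'E'
import numpy as np, cv2
from bench import status, eyes, r
from scipy.spatial.transform import Rotation as R
def grab(n,save=None):
    f=eyes.grab_frame(n)
    if save: cv2.imwrite('pics/'+save,f['image'][:,:,::-1])
    np.savez('/tmp/%s.npz'%n,**{k:np.asarray(v) for k,v in f.items()})
    return f
def load(n): return {k:v for k,v in np.load('/tmp/%s.npz'%n).items()}
def K(f):
    F=210/np.tan(np.radians(float(f['fovy']))/2)
    return np.array([[F,0,float(f['cx'])],[0,F,float(f['cy'])],[0,0,1]])
def ray(f,px):
    p=cv2.undistortPoints(np.array([px],float).reshape(-1,1,2),K(f),np.array([float(f['k1']),0,0,0.]))[:,0]
    return p
def onplane(f,px,z):
    p=ray(f,px); M=np.linalg.inv(f['world_to_cam'])
    d=np.c_[p[:,0],-p[:,1],-np.ones(len(p))]@M[:3,:3].T; o=M[:3,3]
    return o+d*((z-o[2])/d[:,2])[:,None]
def cloud(f):
    h,w=f['depth'].shape; v,u=np.mgrid[:h,:w]
    p=ray(f,np.c_[u.ravel(),v.ravel()]); D=f['depth'].ravel()[:,None]
    c=np.c_[p[:,0],-p[:,1],-np.ones(len(p))]*D; M=np.linalg.inv(f['world_to_cam'])
    return (c@M[:3,:3].T+M[:3,3]).reshape(h,w,3)
E
python3 - <<'E'
from h import *
for n in ['scene','side','wrist']:
    f=grab(n,n+'0.png'); print(n,f['fovy'],f['k1'],np.linalg.inv(f['world_to_cam'])[:3,3])
print(status.get_obs())
a=[cv2.imread('pics/%s0.png'%n) for n in ['scene','side']]
E
```

```text
pics
scene 53.45946447902859 0.017977752075158324 [ 1.4909612  -0.11361922  0.94704283]
side 42.22109124089387 0.006766117060712388 [0.41865597 1.19247679 1.27725952]
wrist 71.9208813527745 -0.05773466875456006 [0.18517969 0.65479017 0.37341647]
{'clock': 0.15, 'joints': array([-1.28013442,  0.47765558,  0.02233183,  1.55621488, -0.01148355,
        1.1092959 , -0.08310181]), 'qvel': array([-3.26393874e-04, -4.37657711e-03,  2.24220459e-05, -2.32444716e-03,
        6.76795008e-04, -3.86926724e-04, -7.25398015e-04]), 'tau': array([ 2.67075222e-03, -5.96922362e+01,  1.60985794e+00, -2.81492865e+01,
        1.25763673e-02,  6.54857402e-03,  2.37544094e-05]), 'tcp_pos': array([0.26190207, 0.62159093, 0.20952237]), 'orientation': array([-6.22140390e-01, -3.07919269e+00,  2.25358239e-03]), 'contact_force': array([ 0.32805626, -0.84836876, -0.44680894]), 'moment': array([-0.03039447,  0.01636599, -0.0184837 ]), 'gripper_force': 0.0, 'grip_width': 0.08520897329850621}
```

View pics/scene0.png

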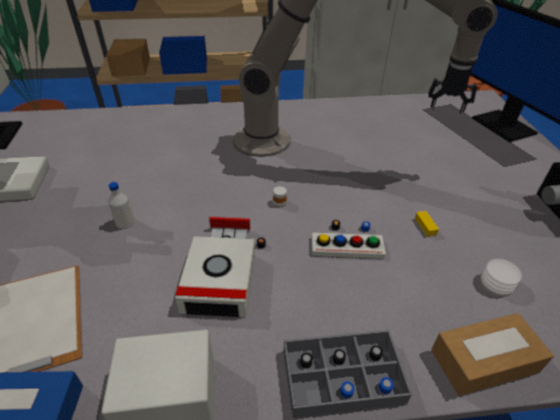

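View pics/side0.png

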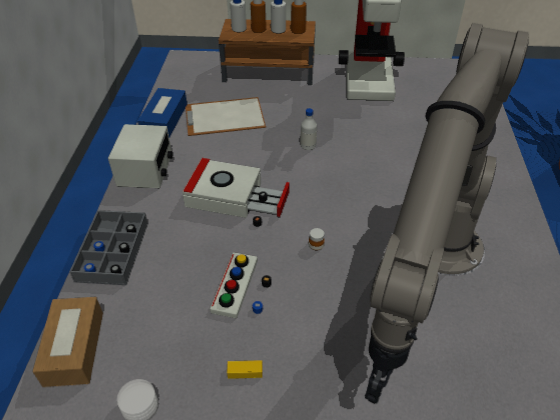

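The scene view shows the scanner at about (217,275), the red drawer front at (230,222) toward the robot, the pad at (347,245) with its green key rightmost at (373,241), and puck_a at (261,242). The side view shows the same layout, with the green key at (226,299) and the drawer front at (284,198). Next I'll enlarge both.

```bash
python3 - <<'E'
import cv2
a=cv2.imread('pics/scene0.png')[180:320,170:400]; cv2.imwrite('pics/c1.png',cv2.resize(a,None,fx=3.4,fy=3.4,interpolation=cv2.INTER_CUBIC))
a=cv2.imread('pics/side0.png')[155:325,175:335]; cv2.imwrite('pics/c2.png',cv2.resize(a,None,fx=3.5,fy=3.5,interpolation=cv2.INTER_CUBIC))
E
```

```text
(no output)
```

View pics/c1.png

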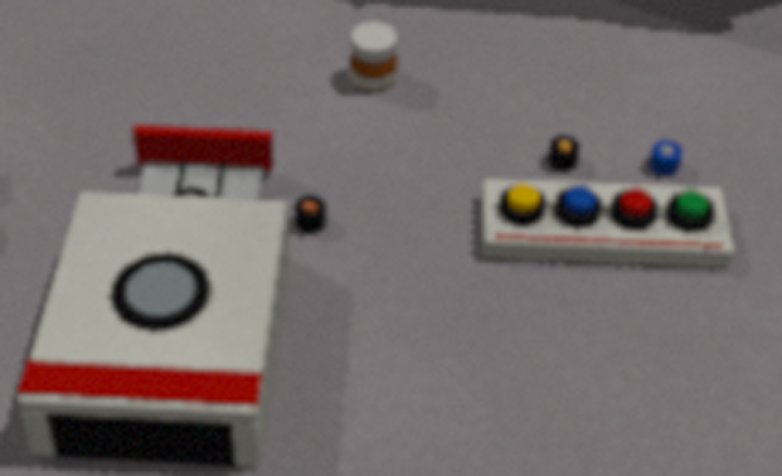

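View pics/c2.png

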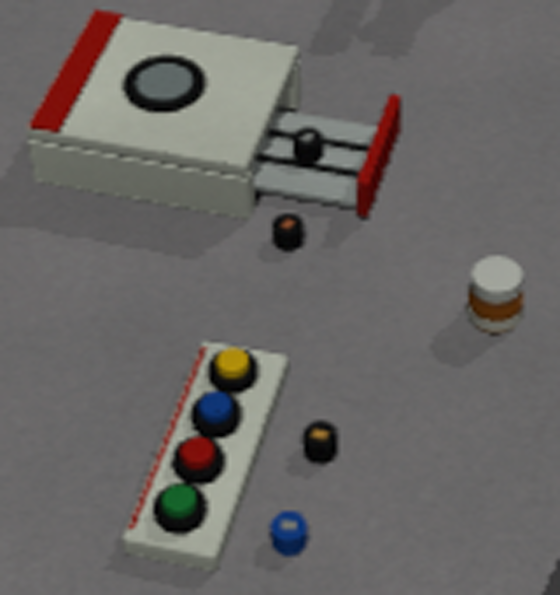

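In the enlarged crops, the scene crop shows the outer top edge of the plate from (135,125) to (271,131) and the scanner's front top edge from (80,192) to (287,202). The green cap is at (692,204) in the scene crop and (181,500) in the side crop.

```bash
cat > m.py <<'E'
from h import *
def A(p): return (np.array(p,float)+.5)/3.4+[170,180]-.5
def B(p): return (np.array(p,float)+.5)/3.5+[175,155]-.5
S=load('scene'); D=load('side'); np.set_printoptions(precision=4,suppress=True)
ks=onplane(S,A([[522,197],[579,199],[636,201],[692,204]]),.046); kd=onplane(D,B([[233,361],[217,406],[199,451],[181,500]]),.046)
print('keys scene\n',ks,'\nside\n',kd)
pl=onplane(S,A([[135,125],[271,131]]),.052); print('plate outer top',pl,np.linalg.norm(pl[0]-pl[1]))
pd=onplane(D,B([[400,98],[368,181]]),.052); print('plate side',pd)
sc=onplane(S,A([[80,192],[287,202],[22,401],[259,405]]),.073); print('scanner',sc)
sd=onplane(D,B([[299,47],[253,167],[121,14],[33,131]]),.073); print('scanner side',sd)
print('puckA top',onplane(S,A([[310,206]]),.022),onplane(D,B([[288,224]]),.022))
print('puck b,c,jar', onplane(S,A([[667,149],[564,144]]),.022),onplane(S,A([[374,36]]),.055))
for n,f,px in [('S',S,A([[692,204],[271,131],[160,290]])),('D',D,B([[181,500],[165,83]]))]:
    c=cloud(f)
    for p in px: u,v=np.round(p).astype(int); print(n,np.median(c[v-1:v+2,u-1:u+2].reshape(-1,3),axis=0))
E
python3 m.py
```

```text
keys scene
 [[0.6331 0.1329 0.046 ]
 [0.6409 0.1827 0.046 ]
 [0.6487 0.2325 0.046 ]
 [0.6575 0.2809 0.046 ]] 
side
 [[0.6236 0.1388 0.046 ]
 [0.6306 0.1891 0.046 ]
 [0.6389 0.2373 0.046 ]
 [0.6464 0.2875 0.046 ]]
plate outer top [[ 0.5092 -0.2076  0.052 ]
 [ 0.5306 -0.083   0.052 ]] 0.126342854805449
plate side [[ 0.5034 -0.2037  0.052 ]
 [ 0.5254 -0.0849  0.052 ]]
scanner [[ 0.6126 -0.2517  0.073 ]
 [ 0.6434 -0.0759  0.073 ]
 [ 0.8277 -0.2869  0.073 ]
 [ 0.8507 -0.112   0.073 ]]
scanner side [[ 0.6064 -0.2488  0.073 ]
 [ 0.6309 -0.074   0.073 ]
 [ 0.7906 -0.2877  0.073 ]
 [ 0.8438 -0.1083  0.073 ]]
puckA top [[ 0.6011 -0.0535  0.022 ]] [[ 0.598  -0.0529  0.022 ]]
puck b,c,jar [[0.5624 0.2884 0.022 ]
 [0.5455 0.1929 0.022 ]] [[0.4063 0.0276 0.055 ]]
S [0.661  0.2789 0.0461]
S [ 0.5303 -0.0841  0.0521]
S [ 0.7343 -0.1832  0.0782]
D [0.6471 0.2903 0.0471]
D [ 0.7286 -0.1825  0.078 ]
```

```bash
python3 -m crank '[[0,0,0,0,0,-0.143],[0,0,0,0,0,-0.143],[-1,-0.77,0,0,0,0],[-1,-0.77,0,0,0,0],[-1,-0.77,0,0,0,0],[-1,-0.77,0,0,0,0],[-1,-0.77,0,0,0,0],[-1,-0.77,0,0,0,0],[-1,-0.77,0,0,0,0],[-1,-0.77,0,0,0,0]]' 0
python3 -m crank '[[-1,-0.77,0,0,0,0],[-1,-0.77,0,0,0,0],[-1,-0.77,0,0,0,0],[-1,-0.77,0,0,0,0],[-1,-0.77,0,0,0,0],[-1,-0.77,0,0,0,0],[-1,-0.77,0,0,0,0],[-1,-0.77,0,0,0,0],[0,0,0,0,0,0],[0,0,0,0,0,0]]'
python3 - <<'E'
from h import *
f=grab('wrist','w1.png'); grab('scene','s1.png');print(status.get_obs()['tcp_pos'],status.get_obs()['orientation'],f['cx'],f['cy'],load('scene')['cx'],load('scene')['cy'],load('side')['cx'],load('side')['cy'])
a=cv2.imread('pics/w1.png'); 
E
```

```text
clock: 1.15
tcp_pos: [0.3988, 0.472, 0.2101]
orientation: [-0.273, -3.129, 0.001]
contact_force: [0.2, 0.9, -0.6]
grip_width: 0.0
gripper_force: 0.0
clock: 2.15
tcp_pos: [0.5346, 0.3236, 0.21]
orientation: [-0.275, -3.129, 0.0]
contact_force: [0.4, 0.2, 0.1]
grip_width: -0.0005
gripper_force: 0.0
[0.53349885 0.32513811 0.21006388] [-2.70514895e-01 -3.12896000e+00 -5.34984601e-04] 280.6437416939586 209.69102802095682 279.053505555104 210.82363941338767 277.1454326541689 218.60193423287967
```

View pics/w1.png

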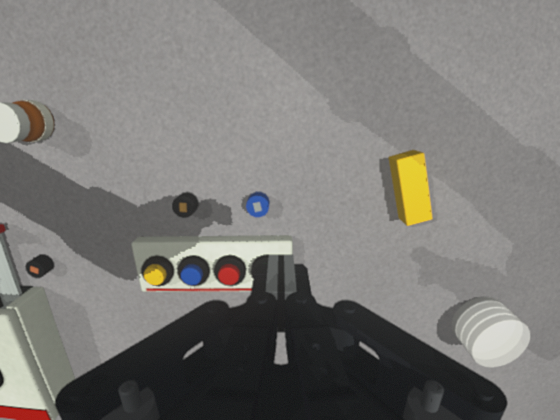

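In the wrist view the cap centres are yellow (155,273), blue (192,272) and red (230,270). The green key is hidden behind the fingers. Puck_c is at (183,206) and puck_b at (257,206).

```bash
python3 - <<'E'
from h import *
np.set_printoptions(precision=4,suppress=True)
f=load('wrist')
print(onplane(f,[[155,273],[192,272],[230,270]],.046), onplane(f,[[183,206],[257,206]],.022))
# hidden check: known TCP in wrist/scene pictures
o=status.get_obs(); T=o['tcp_pos']
for n in ['scene','side','wrist']:
    g=load(n); c=(g['world_to_cam']@np.r_[T,1])[:3]; q=cv2.projectPoints(np.array([[c[0],-c[1],-c[2]]]),np.zeros(3),np.zeros(3),K(g),np.array([float(g['k1']),0,0,0.]))[0].ravel(); print(n,q)
g=grab('side','d1.png')
for n,(u,v) in dict(scene=(380,190),side=(250,260)).items():
    pass
E
```

```text
[[0.6216 0.1407 0.046 ]
 [0.6282 0.1899 0.046 ]
 [0.6337 0.2398 0.046 ]] [[0.5449 0.1944 0.022 ]
 [0.5616 0.2885 0.022 ]]
scene [384.8405 170.1428]
side [263.5889 272.9181]
wrist [281.968  248.3139]
```

```bash
python3 - <<'E'
import cv2,numpy as np
a=cv2.imread('pics/s1.png')[130:210,345:425]; b=cv2.imread('pics/d1.png')[233:313,223:303]
cv2.imwrite('pics/c3.png',np.hstack([cv2.resize(x,None,fx=5,fy=5,interpolation=cv2.INTER_CUBIC) for x in (a,b)]))
E
```

```text
(no output)
```

View pics/c3.png

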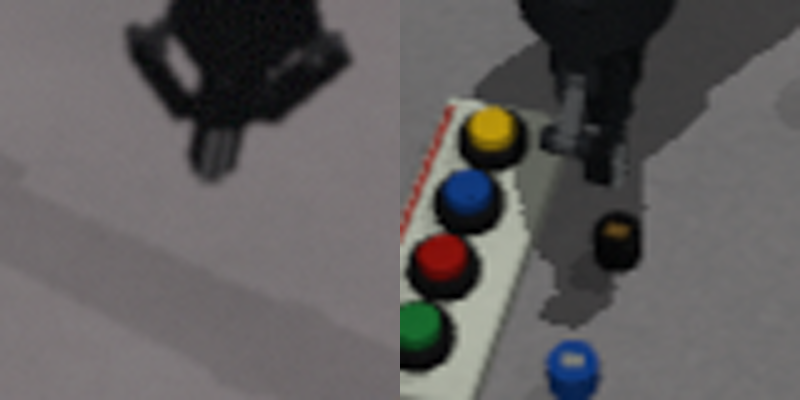

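```bash
python3 -m crank '[[0,-1,0,0,0,0],[0,-1,0,0,0,0],[0,-1,0,0,0,0],[0,-1,0,0,0,0],[0,-1,0,0,0,0],[0,-1,0,0,0,0],[0,-1,0,0,0,0],[0,-1,0,0,0,0],[0,-1,0,0,0,0],[0,-1,0,0,0,0],[0,-1,0,0,0,0]]'
python3 -m crank '[[0,-1,0,0,0,0],[0,-1,0,0,0,0],[0,-1,0,0,0,0],[0,-1,0,0,0,0],[0,-1,0,0,0,0],[0,-1,0,0,0,0],[0,-1,0,0,0,0],[0,0,0,0,0,0],[0,0,0,0,0,0]]'
python3 - <<'E'
from h import *
f=grab('wrist','w2.png');o=status.get_obs();print(o['tcp_pos'],o['orientation'])
E
```

```text
clock: 3.4
tcp_pos: [0.496, 0.1056, 0.2104]
orientation: [0.274, 3.13, 0.0]
contact_force: [0.0, -0.4, -0.1]
grip_width: 0.0002
gripper_force: 0.0
clock: 4.3
tcp_pos: [0.472, -0.0309, 0.2104]
orientation: [0.275, 3.129, 0.001]
contact_force: [0.6, -0.7, -1.1]
grip_width: 0.0
gripper_force: 0.0
[ 0.47217066 -0.03009191  0.21035564] [2.72659654e-01 3.12949338e+00 9.24811185e-04]
```

View pics/w2.png

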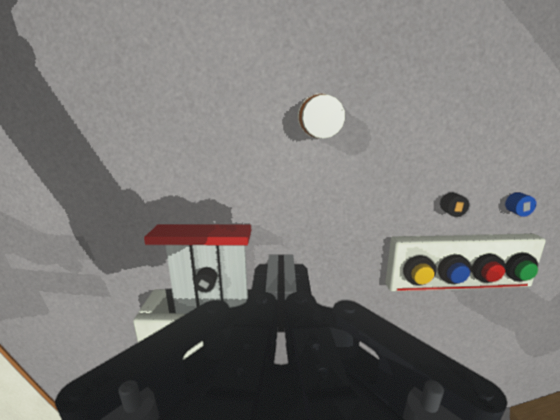

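The wrist view shows the plate's outer face and top between (145,227) and (251,244), with the specimen at (207,279) between the rails. The keys are yellow (424,272), blue (459,270), red (492,268) and green (526,268).

```bash
python3 - <<'E'
from h import *
np.set_printoptions(precision=4,suppress=True)
f=load('wrist'); c=cloud(f); im=f['image'].astype(int)
red=(im[...,0]>90)&(im[...,1]<50)&(im[...,2]<60)
red[:, 260:]=0; red[300:]=0
P=c[red]; print(len(P),P.min(0),P.max(0))
for lo,hi in [(.046,.06),(.0,.045)]:
    Q=P[(P[:,2]>lo)&(P[:,2]<hi)]; r_=cv2.minAreaRect((Q[:,:2]*1000).astype(np.float32)); print(lo,len(Q),r_,np.median(Q,0))
print('keys',onplane(f,[[424,272],[459,270],[492,268],[526,268]],.046))
print('specimen',onplane(f,[[206,283]],.036))
E
```

```text
1658 [ 0.3898 -0.2081  0.0134] [ 0.5451 -0.0159  0.3744]
0.046 708 ((520.1082763671875, -144.75576782226562), (128.05352783203125, 11.112345695495605), 80.20173645019531) [ 0.5165 -0.1581  0.052 ]
0.0 913 ((528.2382202148438, -145.66268920898438), (127.15278625488281, 28.205947875976562), 80.26354217529297) [ 0.5156 -0.1418  0.0308]
keys [[0.6203 0.136  0.046 ]
 [0.6265 0.1835 0.046 ]
 [0.6325 0.2294 0.046 ]
 [0.6425 0.2789 0.046 ]]
specimen [[ 0.5914 -0.1549  0.036 ]]
```

```bash
python3 -m crank '[[-0.13,-0.875,0,0,0,0],[-0.13,-0.875,0,0,0,0],[-0.13,-0.875,0,0,0,0],[-0.13,-0.875,0,0,0,0],[-0.13,-0.875,0,0,0,0],[-0.13,-0.875,0,0,0,0],[0,0,0.5,0,0,0],[0,0,1,0,0,0],[0,0,1,0,0,0],[0,0,1,0,0,0],[0,0,0,0,0,0]]'
python3 -m crank '[[0,0,1,0,0,0],[0,0,1,0,0,0],[0,0,1,0,0,0],[0,0,1,0,0,0],[0,0,1,0,0,0],[0,0,0.5,0,0,0],[0,0,0,0,0,0],[0,0,0,0,0,0]]'
```

```text
clock: 5.45
tcp_pos: [0.4674, -0.1345, 0.1375]
orientation: [-0.269, -3.124, -0.001]
contact_force: [-0.6, 0.0, 0.1]
grip_width: -0.0001
gripper_force: 0.0
clock: 6.25
tcp_pos: [0.47, -0.1365, 0.0309]
orientation: [0.273, 3.129, 0.0]
contact_force: [0.1, 0.8, 0.4]
grip_width: -0.0003
gripper_force: 0.0
```

```bash
python3 -m crank '[[-0.4,0,0,0,0,0],[-0.4,0,0,0,0,0],[-0.3,0,0,0,0,0],[-0.2,0,0,0,0,0],[-0.2,0,0,0,0,0],[-0.2,0,0,0,0,0],[-0.25,0,0,0,0,0],[-0.25,0,0,0,0,0],[-0.25,0,0,0,0,0],[-0.25,0,0,0,0,0],[-0.25,0,0,0,0,0],[-0.25,0,0,0,0,0]]'
```

```text
clock: 7.45
tcp_pos: [0.5326, -0.148, 0.0302]
orientation: [-0.273, -3.129, 0.0]
contact_force: [-1.0, 0.1, 1.1]
grip_width: 0.0001
gripper_force: 0.8
```

```bash
python3 -m crank '[[-0.25,0,0,0,0,0],[-0.25,0,0,0,0,0],[-0.25,0,0,0,0,0],[-0.25,0,0,0,0,0],[-0.25,0,0,0,0,0],[-0.25,0,0,0,0,0],[-0.25,0,0,0,0,0],[-0.25,0,0,0,0,0],[-0.25,0,0,0,0,0],[-0.25,0,0,0,0,0]]'
```

```text
clock: 8.45
tcp_pos: [0.582, -0.1566, 0.0303]
orientation: [0.273, 3.13, -0.0]
contact_force: [-2.4, 0.9, 1.1]
grip_width: -0.0001
gripper_force: 0.7
```

```bash
python3 -m crank '[[-0.15,0,0,0,0,0],[-0.15,0,0,0,0,0],[-0.15,0,0,0,0,0]]'; python3 -m crank '[[-0.1,0,0,0,0,0],[-0.1,0,0,0,0,0],[0,0,0,0,0,0]]'
```

```text
clock: 8.75
tcp_pos: [0.5907, -0.1581, 0.0303]
orientation: [-0.273, -3.13, -0.0]
contact_force: [-1.3, -0.6, 0.8]
grip_width: 0.0001
gripper_force: 0.8
clock: 9.05
tcp_pos: [0.5948, -0.1588, 0.0303]
orientation: [0.273, 3.129, -0.0]
contact_force: [-0.7, -0.3, -0.3]
grip_width: 0.0002
gripper_force: 0.3
```

```bash
python3 -m crank '[[-0.1,0,0,0,0,0],[-0.1,0,0,0,0,0]]'; python3 -m crank '[[-0.1,0,0,0,0,0],[-0.1,0,0,0,0,0]]'
```

```text
clock: 9.25
tcp_pos: [0.5983, -0.1595, 0.0303]
orientation: [-0.273, -3.13, -0.0]
contact_force: [-1.7, -0.9, 0.4]
grip_width: 0.0004
gripper_force: 0.9
clock: 9.45
tcp_pos: [0.6025, -0.1602, 0.0303]
orientation: [0.273, 3.13, 0.0]
contact_force: [-1.9, -0.2, 1.1]
grip_width: -0.0002
gripper_force: 0.9
```

```bash
python3 -m crank '[[-0.1,0,0,0,0,0],[-0.1,0,0,0,0,0]]'; python3 -m crank '[[-0.1,0,0,0,0,0],[-0.1,0,0,0,0,0]]'
```

```text
clock: 9.65
tcp_pos: [0.6029, -0.1603, 0.0299]
orientation: [-0.273, -3.123, -0.002]
contact_force: [-14.0, 2.9, 12.5]
grip_width: -0.0
gripper_force: 9.5
clock: 9.85
tcp_pos: [0.603, -0.1603, 0.0296]
orientation: [-0.273, -3.115, -0.004]
contact_force: [-24.4, 5.8, 23.2]
grip_width: 0.0001
gripper_force: 16.9
```

```bash
python3 -m crank '[[0.3,0,0,0,0,0],[0.5,0,0,0,0,0],[1,0,0,0,0,0],[1,0,0,0,0,0],[0,0,-1,0,0,0],[0,0,-1,0,0,0],[0,0,-1,0,0,0],[0,0,-1,0,0,0],[0,0,-1,0,0,0],[0,0,-1,0,0,0],[0,0,-1,0,0,0],[0,0,0,0,0,0]]'
python3 - <<'E'
from h import *
np.set_printoptions(precision=4,suppress=True)
f=grab('side','d2.png'); a=cv2.imread('pics/d2.png')[155:325,175:335]; cv2.imwrite('pics/c4.png',cv2.resize(a,None,fx=3.5,fy=3.5,interpolation=cv2.INTER_CUBIC))
g=grab('wrist','w3.png'); print(status.get_obs()['contact_force'])
c=cloud(g); im=g['image'].astype(int); red=(im[...,0]>90)&(im[...,1]<50)&(im[...,2]<60)
P=c[red]; P=P[(P[:,2]>.046)&(P[:,2]<.06)]; print(len(P), np.median(P,0)); print(cv2.minAreaRect((P[:,:2]*1000).astype(np.float32)))
W=c[(np.abs(c[...,2]-.073)<.003)&(im.min(2)>110)]; W=W[(W[:,0]<.75)&(W[:,1]<0)]; ax=np.array([.985,-.171]); 
print('scanner front along axis',np.percentile(W[:,:2]@ax,[0.5,2,5]) if len(W) else 0,'plate along axis',np.percentile(P[:,:2]@ax,[2,50,98]))
E
```

```text
clock: 11.05
tcp_pos: [0.5573, -0.1522, 0.1731]
orientation: [0.273, 3.123, -0.0]
contact_force: [-0.4, -1.1, -1.0]
grip_width: -0.0003
gripper_force: 0.0
[-1.3289 -0.2957 -0.2104]
548 [ 0.6145 -0.1625  0.0513]
((615.631103515625, -162.58932495117188), (125.05117797851562, 12.366743087768555), 78.63088989257812)
scanner front along axis [0.6419 0.6425 0.6433] plate along axis [0.6292 0.6305 0.6393]
```

View pics/c4.png

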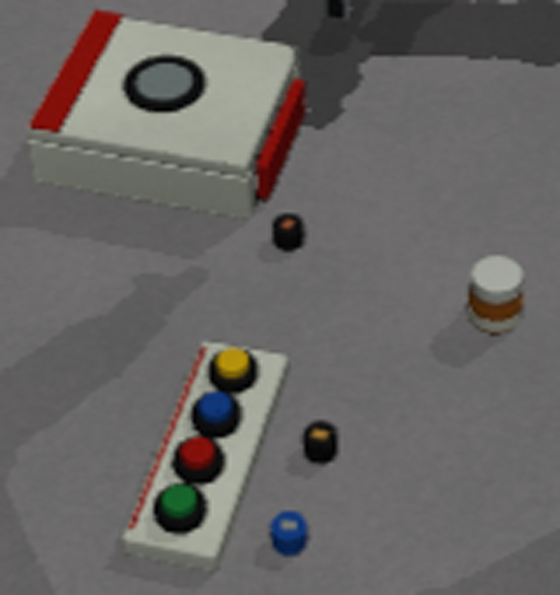

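The drawer is flush against the scanner: the plate's outer face measures 12.7 mm ahead of the scanner front. Puck_a at crop (288,231) and the others haven't moved. Next is the green key.

```bash
python3 -m crank '[[0.05,1,0,0,0,0],[0.05,1,0,0,0,0],[0.05,1,0,0,0,0],[0.05,1,0,0,0,0],[0.05,1,0,0,0,0],[0.05,1,0,0,0,0],[0.05,1,0,0,0,0],[0.05,1,0,0,0,0],[0.05,1,0,0,0,0]]'
python3 -m crank '[[0.05,1,0,0,0,0],[0.05,1,0,0,0,0],[0.05,1,0,0,0,0],[0.05,1,0,0,0,0],[0.05,1,0,0,0,0],[0.05,1,0,0,0,0],[0.05,1,0,0,0,0],[0.05,1,0,0,0,0],[0,0,0,0,0,0],[0,0,0,0,0,0]]'
python3 - <<'E'
from h import *
np.set_printoptions(precision=4,suppress=True)
f=grab('wrist','w4.png'); o=status.get_obs(); print(o['tcp_pos'],o['orientation'])
c=cloud(f); im=f['image'].astype(int); R_,G,B_=im[...,0],im[...,1],im[...,2]
m={'green':(G>1.5*R_)&(G>1.3*B_)&(G>60),'blue':(B_>1.6*R_)&(B_>1.3*G)&(B_>60),'yellow':(R_>1.8*B_)&(G>1.5*B_)&(R_>100),'red':(R_>2.5*G)&(R_>90)}
for k,v in m.items():
    n,l,s,cen=cv2.connectedComponentsWithStats(v.astype(np.uint8))
    for i in range(1,n):
        if s[i,4]>60:
            Q=c[l==i]; t=Q[np.abs(Q[:,2]-.046)<.003]
            print(k,s[i],cen[i],onplane(f,[cen[i]],.046)[0], (cv2.minEnclosingCircle((t[:,:2]*1000).astype(np.float32)),t.mean(0)) if len(t)>20 else '')
E
```

```text
clock: 12.05
tcp_pos: [0.5766, 0.0279, 0.1687]
orientation: [-0.273, -3.128, 0.001]
contact_force: [-0.1, -0.8, 0.4]
grip_width: 0.0002
gripper_force: 0.0
clock: 13.05
tcp_pos: [0.597, 0.1861, 0.1698]
orientation: [-0.272, -3.129, 0.001]
contact_force: [0.3, -1.8, 0.0]
grip_width: 0.0002
gripper_force: 0.0
[0.5971 0.1851 0.17  ] [-0.2743 -3.1292  0.0015]
green [365 213  26  26 523] [377.2294 225.6807] [0.6485 0.2834 0.046 ] (((650.0944213867188, 283.8346862792969), 13.675350189208984), array([0.649 , 0.2834, 0.0461]))
blue [352 128  31  28 573] [367.178  140.9372] [0.557  0.2796 0.046 ] 
blue [273 214  26  26 530] [285.6679 226.6925] [0.6325 0.1858 0.046 ] (((633.4793701171875, 185.43612670898438), 13.845890045166016), array([0.6329, 0.1856, 0.0461]))
yellow [ 88   3  21  38 231] [102.1472  20.1991] [0.408  0.0572 0.046 ] 
yellow [ 518   79   42   89 3126] [540.4731 125.5451] [0.5693 0.4575 0.046 ] 
yellow [274 136  10  13 117] [278.9145 141.9573] [0.5434 0.1942 0.046 ] 
yellow [227 214  26  26 528] [239.8163 226.7064] [0.6241 0.1373 0.046 ] (((626.0282592773438, 136.47389221191406), 14.008761405944824), array([0.625 , 0.1366, 0.0461]))
yellow [540 413  20   7  80] [552.3875 416.9875] [1.0346 0.553  0.046 ] 
red [320 216  24  23 437] [331.8513 227.0229] [0.6415 0.2347 0.046 ] (((642.081787109375, 234.96995544433594), 13.416011810302734), array([0.6414, 0.2347, 0.0462]))
red [  0 244  54  25 922] [ 22.8644 255.8785] [ 0.6169 -0.1255  0.046 ] (((620.47265625, -128.88916015625), 30.987537384033203), array([ 0.6178, -0.1278,  0.0458]))
red [224 246 166   4 241] [304.2531 247.722 ] [0.6607 0.2018 0.046 ] 
red [  0 393  59  20 808] [ 27.8193 402.5854] [ 0.8534 -0.2512  0.046 ]
```

View pics/w4.png

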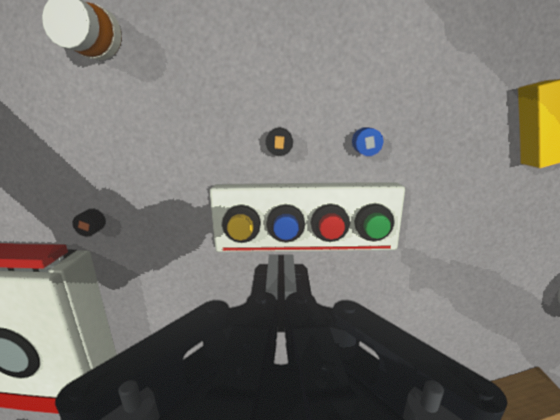

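The wrist view shows the keys in a row, with green at (377,226), which is world (0.648, 0.2835).

```bash
python3 -m crank '[[-0.28,0.88,0,0,0,0],[-0.28,0.88,0,0,0,0],[-0.28,0.88,0,0,0,0],[-0.28,0.88,0,0,0,0],[-0.28,0.88,0,0,0,0],[-0.28,0.88,0,0,0,0],[0,0,0,0,0,0],[0,0,1,0,0,0],[0,0,1,0,0,0],[0,0,1,0,0,0],[0,0,1,0,0,0],[0,0,0,0,0,0]]'
python3 -m crank '[[0,0,0.6,0,0,0],[0,0,0.6,0,0,0],[0,0,0.3,0,0,0],[0,0,0,0,0,0],[0,0,0,0,0,0]]'
```

```text
clock: 14.3
tcp_pos: [0.6465, 0.281, 0.0873]
orientation: [-0.276, -3.125, 0.006]
contact_force: [0.1, -0.7, -0.6]
grip_width: -0.0002
gripper_force: 0.0
clock: 14.8
tcp_pos: [0.6487, 0.2842, 0.0605]
orientation: [0.273, 3.129, 0.0]
contact_force: [0.6, -0.2, -0.6]
grip_width: -0.0002
gripper_force: 0.0
```

```bash
python3 -m crank '[[0,0,0.3,0,0,0],[0,0,0.25,0,0,0],[0,0,0.1,0,0,0],[0,0,0.1,0,0,0],[0,0,0,0,0,0]]'; python3 -m crank '[[0,0,0.1,0,0,0],[0,0,0,0,0,0]]'
```

```text
clock: 15.3
tcp_pos: [0.6484, 0.2841, 0.0449]
orientation: [-0.273, -3.129, 0.0]
contact_force: [0.3, 0.3, -0.2]
grip_width: 0.0002
gripper_force: 0.0
clock: 15.5
tcp_pos: [0.6485, 0.2842, 0.0431]
orientation: [-0.273, -3.13, 0.0]
contact_force: [0.5, -0.3, -0.2]
grip_width: -0.0002
gripper_force: 0.0
```

```bash
python3 -m crank '[[0,0,0.05,0,0,0],[0,0,0.05,0,0,0],[0,0,0,0,0,0]]'; python3 -m crank '[[0,0,0.05,0,0,0],[0,0,0,0,0,0]]';  python3 -m crank '[[0,0,0.05,0,0,0],[0,0,0,0,0,0]]'
```

```text
clock: 15.8
tcp_pos: [0.6485, 0.2841, 0.0411]
orientation: [-0.273, -3.129, 0.0]
contact_force: [0.3, 0.4, 0.2]
grip_width: -0.0001
gripper_force: 0.0
clock: 16.0
tcp_pos: [0.6485, 0.2841, 0.0402]
orientation: [-0.273, -3.13, 0.0]
contact_force: [-0.2, -0.1, -0.4]
grip_width: -0.0004
gripper_force: 0.0
clock: 16.2
tcp_pos: [0.6485, 0.2841, 0.0391]
orientation: [-0.273, -3.129, 0.0]
contact_force: [0.2, -1.0, -0.4]
grip_width: 0.0
gripper_force: 0.0
```

```bash
python3 - <<'E'
from h import *
grab('scene','s5.png');grab('side','d5.png')
a=cv2.imread('pics/s5.png')[195:275,305:405]; b=cv2.imread('pics/d5.png')[235:335,180:280]
cv2.imwrite('pics/c5.png',np.hstack([cv2.resize(x,(400,400),interpolation=cv2.INTER_CUBIC) for x in (a[:,20:],b[20:,:80])]))
for n in ['scene','side']:
    g=load(n)
    for T in (status.get_obs()['tcp_pos'],[.648,.2835,.046]):
        c=(g['world_to_cam']@np.r_[T,1])[:3]; q=cv2.projectPoints(np.array([[c[0],-c[1],-c[2]]]),np.zeros(3),np.zeros(3),K(g),np.array([float(g['k1']),0,0,0.]))[0].ravel(); print(n,q, 5*(q-([325,195] if n=='scene' else [180,255])))
E
```

```text
scene [373.03043538 239.00639602] [240.15217692 220.03198009]
scene [373.12665392 237.33196058] [240.63326958 211.65980288]
side [225.92748304 297.93715182] [229.63741522 214.68575908]
side [225.98672819 296.3106385 ] [229.93364097 206.55319251]
```

View pics/c5.png

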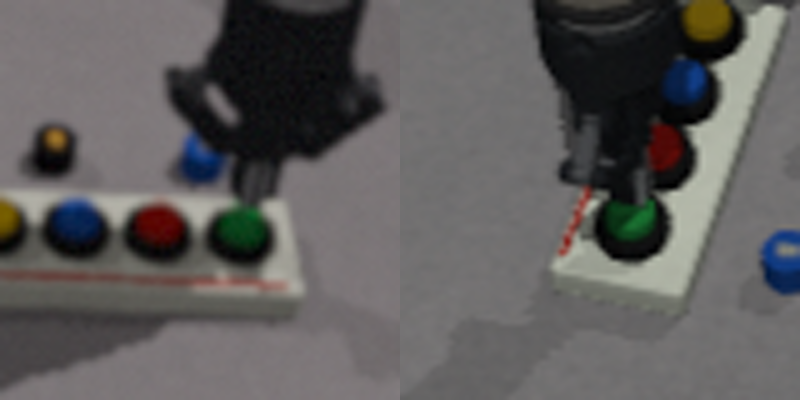

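The fingertips are right over the green cap. They visibly end about 8 mm above the reported TCP, which is why there was no contact. I'll carry on down in small steps, watching the force.

```bash
python3 -m crank '[[0,0,0.1,0,0,0],[0,0,0,0,0,0]]'; python3 -m crank '[[0,0,0.05,0,0,0],[0,0,0,0,0,0]]';  python3 -m crank '[[0,0,0.05,0,0,0],[0,0,0,0,0,0]]'
```

```text
clock: 16.5
tcp_pos: [0.6484, 0.2841, 0.037]
orientation: [-0.273, -3.129, 0.0]
contact_force: [-0.7, 0.0, 0.2]
grip_width: -0.0001
gripper_force: 0.0
clock: 16.7
tcp_pos: [0.6485, 0.2841, 0.0361]
orientation: [-0.273, -3.129, 0.0]
contact_force: [0.9, -0.7, 0.5]
grip_width: 0.0002
gripper_force: 0.0
clock: 16.9
tcp_pos: [0.6485, 0.2841, 0.0351]
orientation: [-0.273, -3.129, 0.0]
contact_force: [0.0, -0.1, -0.5]
grip_width: 0.0002
gripper_force: 0.0
```

```bash
python3 -m crank '[[0,0,0.05,0,0,0],[0,0,0,0,0,0]]'; python3 -m crank '[[0,0,0.05,0,0,0],[0,0,0,0,0,0]]';  python3 -m crank '[[0,0,0.05,0,0,0],[0,0,0,0,0,0]]'
```

```text
clock: 17.1
tcp_pos: [0.6485, 0.2841, 0.0341]
orientation: [-0.273, -3.129, 0.0]
contact_force: [1.2, 0.1, -0.5]
grip_width: -0.0001
gripper_force: 0.0
clock: 17.3
tcp_pos: [0.6485, 0.2841, 0.0331]
orientation: [-0.273, -3.129, 0.0]
contact_force: [-0.8, 0.1, 0.5]
grip_width: 0.0001
gripper_force: 0.0
clock: 17.5
tcp_pos: [0.6485, 0.2841, 0.0321]
orientation: [-0.273, -3.129, 0.0]
contact_force: [-0.3, 0.2, 0.4]
grip_width: 0.0001
gripper_force: 0.0
```

```bash
cat > tip.py <<'E'
from h import *
np.set_printoptions(precision=4,suppress=True)
for n in ['scene','side']:
    f=grab(n); c=cloud(f); im=f['image'].astype(int); R_,G,B_=im[...,0],im[...,1],im[...,2]
    near=np.hypot(c[...,0]-.648,c[...,1]-.284)<.03
    g=(G>1.5*R_)&(G>1.3*B_)&(G>60)&near
    print(n,'green n',g.sum(),'mean',c[g].mean(0),'z pct',np.percentile(c[g][:,2],[5,50,95]))
    d=near&(c[...,2]>.049)&(c[...,2]<.09)&~g
    P=c[d]; print(' dark',len(P))
    for lo in np.arange(.049,.085,.006):
        Q=P[(P[:,2]>=lo)&(P[:,2]<lo+.006)]
        if len(Q): print('  z%.3f'%lo,len(Q),Q[:,:2].min(0),Q[:,:2].max(0),Q[:,:2].mean(0))
E
python3 tip.py
```

```text
scene green n 16 mean [0.6554 0.2768 0.045 ] z pct [0.0398 0.0458 0.0476]
 dark 73
  z0.049 3 [0.6488 0.273 ] [0.662  0.2916] [0.6567 0.2821]
  z0.055 5 [0.6568 0.2779] [0.6595 0.2936] [0.6585 0.2846]
  z0.061 12 [0.6539 0.275 ] [0.6622 0.2959] [0.6583 0.2837]
  z0.067 12 [0.6525 0.2702] [0.6627 0.2977] [0.6571 0.2811]
  z0.073 17 [0.6516 0.2707] [0.6626 0.2972] [0.6576 0.2818]
  z0.079 16 [0.6452 0.2706] [0.6633 0.2963] [0.6565 0.2812]
  z0.085 8 [0.6544 0.2711] [0.6622 0.293 ] [0.6592 0.2815]
side green n 23 mean [0.6425 0.2919 0.0447] z pct [0.0401 0.045  0.0493]
 dark 43
  z0.049 3 [0.6465 0.2916] [0.6531 0.3018] [0.6506 0.2952]
  z0.055 8 [0.6355 0.2809] [0.6537 0.2966] [0.6414 0.2905]
  z0.061 10 [0.6357 0.2799] [0.6506 0.2979] [0.6429 0.2926]
  z0.067 10 [0.6344 0.2801] [0.6555 0.2992] [0.6427 0.2915]
  z0.073 5 [0.6354 0.2784] [0.642  0.2921] [0.6385 0.2875]
  z0.079 5 [0.6362 0.2861] [0.6429 0.3002] [0.6391 0.2913]
  z0.085 2 [0.6362 0.2854] [0.6382 0.2915] [0.6372 0.2885]
```

```bash
python3 -m crank '[[0,0,0.05,0,0,0],[0,0,0,0,0,0]]' | sed -n '2p;4p'; python3 -m crank '[[0,0,0.05,0,0,0],[0,0,0,0,0,0]]'| sed -n '2p;4p';  python3 -m crank '[[0,0,0.05,0,0,0],[0,0,0,0,0,0]]'| sed -n '2p;4p'
```

```text
tcp_pos: [0.6485, 0.2841, 0.0311]
contact_force: [-0.3, -0.2, 0.0]
tcp_pos: [0.6485, 0.2841, 0.0301]
contact_force: [0.6, -0.0, -0.7]
tcp_pos: [0.6485, 0.2841, 0.0291]
contact_force: [-0.1, -1.8, 0.4]
```

```bash
python3 -m crank '[[0,0,0.05,0,0,0],[0,0,0,0,0,0]]' | sed -n '2p;4p'; python3 -m crank '[[0,0,0.05,0,0,0],[0,0,0,0,0,0]]'| sed -n '2p;4p'; python3 tip.py
```

```text
tcp_pos: [0.6485, 0.2841, 0.0281]
contact_force: [-0.3, 0.5, -0.3]
tcp_pos: [0.6485, 0.2841, 0.0272]
contact_force: [-0.2, 0.2, 1.1]
scene green n 9 mean [0.6561 0.274  0.0471] z pct [0.0436 0.047  0.05  ]
 dark 84
  z0.049 8 [0.6495 0.2758] [0.6631 0.2929] [0.657  0.2831]
  z0.055 11 [0.6521 0.2725] [0.6616 0.2962] [0.6582 0.2845]
  z0.061 18 [0.6414 0.2721] [0.6632 0.2954] [0.6562 0.2809]
  z0.067 13 [0.6507 0.2704] [0.6627 0.2972] [0.6583 0.2821]
  z0.073 13 [0.643  0.2705] [0.6613 0.2955] [0.6559 0.2808]
  z0.079 12 [0.6545 0.2724] [0.6636 0.2953] [0.6587 0.2832]
  z0.085 9 [0.6547 0.2709] [0.6646 0.2877] [0.6586 0.2798]
side green n 16 mean [0.6418 0.2925 0.0439] z pct [0.038  0.044  0.0503]
 dark 42
  z0.049 4 [0.6364 0.2809] [0.6516 0.2939] [0.644  0.2873]
  z0.055 9 [0.6362 0.2805] [0.6542 0.2983] [0.6443 0.2935]
  z0.061 13 [0.6362 0.2735] [0.6558 0.2979] [0.6427 0.2913]
  z0.067 5 [0.6354 0.281 ] [0.6422 0.2921] [0.6382 0.2882]
  z0.073 8 [0.6351 0.2797] [0.6431 0.3011] [0.6393 0.2896]
  z0.085 3 [0.6345 0.2779] [0.6398 0.2975] [0.6366 0.2886]
```

```bash
for i in 1; do python3 -m crank '[[0,0,0.05,0,0,0],[0,0,0,0,0,0]]' | sed -n '2p;4p'; done; python3 -m crank '[[0,0,0.05,0,0,0],[0,0,0,0,0,0]]'| sed -n '2p;4p'; python3 -m crank '[[0,0,0.05,0,0,0],[0,0,0,0,0,0]]'| sed -n '2p;4p'
```

```text
tcp_pos: [0.6485, 0.2841, 0.0261]
contact_force: [-0.0, 0.9, -0.2]
tcp_pos: [0.6487, 0.2842, 0.0253]
contact_force: [-0.1, -0.6, -0.3]
tcp_pos: [0.6487, 0.2842, 0.0244]
contact_force: [-0.6, 0.4, 0.7]
```

```bash
python3 -m crank '[[0,0,0.05,0,0,0],[0,0,0,0,0,0]]' | sed -n '2p;4p'; python3 -m crank '[[0,0,0.05,0,0,0],[0,0,0,0,0,0]]'| sed -n '2p;4p'; python3 -m crank '[[0,0,0.05,0,0,0],[0,0,0,0,0,0]]'| sed -n '1,4p'
```

```text
tcp_pos: [0.6487, 0.2842, 0.0234]
contact_force: [0.5, 0.3, 2.4]
tcp_pos: [0.6487, 0.2842, 0.0223]
contact_force: [-0.6, -0.0, 2.9]
clock: 19.9
tcp_pos: [0.6487, 0.2842, 0.0213]
orientation: [0.273, 3.13, 0.0]
contact_force: [-0.3, 0.1, 3.1]
```

```bash
python3 -m crank '[[0,0,0.05,0,0,0],[0,0,0,0,0,0]]' | sed -n '2p;4p'; python3 -m crank '[[0,0,0.05,0,0,0],[0,0,0,0,0,0]]'| sed -n '2p;4p'; python3 -m crank '[[0,0,0.03,0,0,0],[0,0,0,0,0,0]]'| sed -n '1,4p'
```

```text
tcp_pos: [0.6487, 0.2842, 0.0203]
contact_force: [-0.3, -1.1, 3.9]
tcp_pos: [0.6487, 0.2842, 0.0193]
contact_force: [-0.5, -0.7, 5.0]
clock: 20.5
tcp_pos: [0.6487, 0.2842, 0.0192]
orientation: [0.273, 3.13, 0.0]
contact_force: [-1.5, -0.7, 7.5]
```

The key has bottomed out: 7.5 N and z no longer moving. I'll release it and move clear.

```bash
python3 -m crank '[[0,0,0,0,0,0],[0,0,-0.2,0,0,0],[0,0,-0.4,0,0,0],[0,0,-1,0,0,0],[0,0,-1,0,0,0],[0,0,-1,0,0,0],[0,0,-1,0,0,0],[0,0,-1,0,0,0],[0,0,-1,0,0,0],[0,0,-1,0,0,0],[0,0,0,0,0,0],[0,0,0,0,0,0]]'
python3 -m crank '[[1,-1,0,0,0,0],[1,-1,0,0,0,0],[1,-1,0,0,0,0],[1,-1,0,0,0,0],[0,0,0,0,0,0],[0,0,0,0,0,0]]'
python3 - <<'E'
from h import *
np.set_printoptions(precision=4,suppress=True)
f=grab('wrist'); c=cloud(f); im=f['image'].astype(int); R_,G,B_=im[...,0],im[...,1],im[...,2]
m={'green':(G>1.5*R_)&(G>1.3*B_)&(G>60),'blue':(B_>1.6*R_)&(B_>1.3*G)&(B_>60),'yellow':(R_>1.8*B_)&(G>1.5*B_)&(R_>100),'red':(R_>2.5*G)&(R_>90)}
for k,v in m.items():
    n,l,s,cen=cv2.connectedComponentsWithStats(v.astype(np.uint8))
    for i in range(1,n):
        if s[i,4]>100: print(k,s[i,4],cen[i],np.median(c[l==i],0))
a=cv2.imread('pics/side0.png').astype(int); g=grab('side','d6.png'); b=cv2.imread('pics/d6.png').astype(int)
pa=cloud(g)
# puck/jar/bottle regions unchanged?
for nm,(u,v,h) in dict(puck_a=(257,221,8),puck_c=(267,281,8),puck_b=(258,307,8),jar=(317,239,14),bottle=(309,132,22),slidebox=(245,369,20)).items():
    t=a[v-h:v+h,u-h:u+h].astype(np.uint8); w=b[v-h-6:v+h+6,u-h-6:u+h+6].astype(np.uint8)
    q=cv2.minMaxLoc(cv2.matchTemplate(w,t,cv2.TM_CCOEFF_NORMED)); print(nm,q[1],np.array(q[3])-6)
E
```

```text
clock: 21.7
tcp_pos: [0.6483, 0.2841, 0.1705]
orientation: [-0.273, -3.13, -0.0]
contact_force: [-0.5, -0.2, -1.5]
grip_width: 0.0005
gripper_force: 0.0
clock: 22.3
tcp_pos: [0.5552, 0.2189, 0.1699]
orientation: [-0.273, -3.128, 0.001]
contact_force: [-0.3, 0.4, 0.5]
grip_width: 0.0004
gripper_force: 0.0
green 479 [350.7307 263.4175] [0.6475 0.2833 0.0461]
blue 503 [341.4115 182.7555] [0.5584 0.2862 0.0223]
blue 196 [259.3673 260.1122] [0.6241 0.1841 0.046 ]
yellow 305 [84.118  73.1607] [0.4012 0.0486 0.0287]
yellow 3623 [513.6773 163.769 ] [0.5688 0.477  0.0298]
yellow 101 [256.1386 185.3267] [0.5458 0.1936 0.0229]
yellow 503 [220.1312 264.7913] [0.6239 0.1377 0.046 ]
red 282 [309.6489 263.7092] [0.6383 0.238  0.0463]
red 1101 [ 23.2925 287.3143] [ 0.6195 -0.1234  0.0376]
red 107 [ 13.6636 417.8037] [ 0.8054 -0.216   0.0764]
puck_a 0.46674492955207825 [5 5]
puck_c 0.9996553063392639 [0 0]
puck_b 0.9996275901794434 [0 0]
jar 0.9997214078903198 [0 0]
bottle 0.13512839376926422 [6 6]
slidebox 0.9903294444084167 [0 0]
```

```bash
python3 - <<'E'
from h import *
a=cv2.imread('pics/scene0.png'); grab('scene','s6.png'); b=cv2.imread('pics/s6.png')
for nm,(u,v,h) in dict(puck_a=(261,242,7),bottle=(120,208,22),jar=(280,196,10),green=(373,239,8),scanner=(217,270,35)).items():
    q=cv2.minMaxLoc(cv2.matchTemplate(b[v-h-6:v+h+6,u-h-6:u+h+6],a[v-h:v+h,u-h:u+h],cv2.TM_CCOEFF_NORMED)); print(nm,q[1],np.array(q[3])-6)
E
```

```text
puck_a 0.920383632183075 [0 0]
bottle 0.9977219700813293 [0 0]
jar 0.9992867112159729 [0 0]
green 0.999077320098877 [0 0]
scanner 0.9945483207702637 [0 0]
```

```bash
python3 -c "
from bench import r
print(r.hand_in())"
```

```text
the job is handed in; nothing more can be done
None
```

I pushed the drawer gently shut, pressed the green key to the bottom of its travel at about 7.5 N, let it spring back up and moved clear. The camera checks found no bystander moved, though the specimen is out of view inside the scanner; the job is handed in, with no verdict returned.

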